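# Offer up the tally counter to its stand

## Task

Help me mount the tally counter on its wooden stand: first lower the loose aluminium spacer plate over the two locating pins of the stand until it lies flush, and let go of it. Then take the tally counter by its body and hold it upright and level about a centimetre above the stand, touching neither stand nor spacer, with the two holes of its flange lined up over the two threaded holes so that, looking straight down, I see the whole of each threaded hole. Either way round will do; finish while still holding it there so that I can start the screws, and leave the other things on the table alone.

Things in the scene. Friction and masses are not known exactly. Their poses are not given: they have to be found in the camera images.
- stand_seat (a point): Centre of the flat top face of the stand: a light beech block fixed to the table, 70 (x) x 160 (y) x 25 mm high; this point is 25 mm above the table. Two steel locating pins, 8 mm diameter and 10 mm high with tapered tips, stand on this face at 25 mm either side of the point along its y axis. Two round brass bosses, 20 mm diameter and 14 mm high, stand 58 mm either side along y; each has an upright threaded hole 6 mm wide in its middle. z is up.
- thread_a (a point): Mouth of the threaded hole in the brass boss at the stand's +y end, 39 mm above the table; axes as the stand's.
- thread_b (a point): Mouth of the threaded hole in the brass boss at the stand's -y end, 39 mm above the table; axes as the stand's.
- spacer_mid (a point): Centre (half-way up) of the loose spacer: a plain aluminium plate 40 (x) x 86 (y) x 14 mm thick, lying flat on the table, mass about 0.12 kg. Two 12 mm holes run right through it (vertical), 25 mm either side of the centre along its y axis. It is the same either way round. Seated on the stand between the bosses it is level with their tops; grip it across its 40 mm width.
- counter_mid (a point): Centre of the body of the tally counter: a red plastic box 40 (x) x 56 (y) x 50 mm high with a steel press button 16 mm wide and 9 mm high on top and a number window on its -x side, fixed on a steel flange plate 50 (x) x 146 (y) x 5 mm thick. It stands upright on its flange on the table; this point is 30 mm above the flange's underside. The flange has a 14 mm hole 58 mm either side of this point along y. Mass about 0.18 kg; grip the body across its 40 mm width (x).
- flange_hole_a (a point): Centre of the flange's hole at the counter's +y end, on the flange's underside; axes as the counter's.
- flange_hole_b (a point): Centre of the flange's hole at the counter's -y end, on the flange's underside; axes as the counter's.
- tumbler: Bystander: glass tumbler standing upside down on the coaster, 74 mm wide, 100 mm high; origin at the centre of its underside.
- crayon_tin: Bystander: round steel tin of wax crayons, 72 mm wide, about 105 mm high with the crayons; origin at the centre of its underside.
- clipboard: Bystander: wooden clipboard 230 (x) x 160 (y) mm, 5 mm thick, with a chrome spring clip up to 20 mm high at its +x end; origin at the middle of its -x edge, on the table, so it reaches 230 mm along +x.
- coaster: Bystander: round dark hard silicone coaster under the tumbler, 90 mm wide, 6 mm thick; origin at the centre of its underside.
Not all that is in view belongs to the job. Of the things that look like the part that bears stand_seat, the smallest one is meant.

How it is judged (in metres and radians):
On the way, in this order (a step that is already met when the one before it is completed fails the run):
1. the spacer lies flush on the stand over both pins, let go, while the counter is not yet in hand (z of spacer_mid in the frame of stand_seat below 0.009 m and horizontal distance between spacer_mid and stand_seat below 0.004 m and angle between the y axis of spacer_mid and the y axis of stand_seat, either way round below 0.15 rad and angle between spacer_mid's own z axis and vertical below 0.04 rad and contact force between the fingers and spacer below 0.3 N and contact force between the fingers and counter below 0.3 N), for 0.2 s.
2. the counter is held in the fingers, clear of the table (contact force between the fingers and counter above 1 N and height (world z) of counter_mid above 0.042 m), for 0.2 s.
At the end, for the whole second after the job is handed in: Spacer flush on the stand (within 2 mm of down, 4 mm of centre). Fingers hold the counter still and upright (0.1 rad), flange underside 3 to 20 mm above the bosses, each flange hole within 4 mm sideways of a threaded hole, either way round, touching neither stand nor spacer (((horizontal distance between flange_hole_a and thread_a below 0.004 m and horizontal distance between flange_hole_b and thread_b below 0.004 m) or (horizontal distance between flange_hole_a and thread_b below 0.004 m and horizontal distance between flange_hole_b and thread_a below 0.004 m)) and z of flange_hole_a in the frame of thread_a between 0.003 and 0.02 m and z of flange_hole_b in the frame of thread_a between 0.003 and 0.02 m and angle between counter_mid's own z axis and vertical below 0.1 rad and linear speed of counter below 0.02 m/s and contact force between the fingers and counter above 1 N and contact force between counter and stand below 0.2 N and contact force between counter and spacer below 0.2 N and z of spacer_mid in the frame of stand_seat below 0.009 m and horizontal distance between spacer_mid and stand_seat below 0.004 m and angle between spacer_mid's own z axis and vertical below 0.04 rad); the arm keeps its last pose, push and grip.
It fails at once if a bystander is pushed more than 20 mm (distance of any of tumbler, crayon_tin, clipboard, coaster from where it was at the start of the episode above 0.02 m).
It fails at once if the tumbler or the crayon tin is tipped over (angle between any of tumbler, crayon_tin's own z axis and vertical above 0.3 rad).
It also fails if it takes over 56 s, if anything falls off the work surface, if the arm or the gripper's body presses on something with over 40 N, if the wrist force passes 120 N, or if a joint passes its speed limit or range.

## Robot

A 7-joint arm with a two-finger parallel gripper is mounted at the origin on the work surface. World frame = base frame: x ahead of the robot, y to its left, z up, the work surface at z = 0. Lengths are in mm, angles in rad, forces in N, time in s.
With the tool pointing down it reaches from about 425 to 950 mm from the base axis. Payload 4.7 kg.
Tool frame: the origin (TCP) lies midway between the tips of the shut fingers; the grasp point (between the pads) lies ctrl.pinch_z behind it (ctrl.pinch_z is the distance from the TCP to the grasp point, in mm); z points along the fingers, y is the line along which they close (so a half turn about z gives the same grasp; the last joint's range is limited). The gripper opens to 85 mm and grips with 20 to 120 N. Pads are 22 mm wide; open, the fingers measure 114 mm over their backs; the gripper's body (76 mm by 85 mm) begins 54 mm behind the grasp point. The pads swing forward as they close: fully open they stand 13 mm farther back than shut.
Start: joints at [-1.136, 0.469, -0.049, 1.532, 0.024, 1.141, -0.082], TCP at [301.926, 603.729, 231.335] pointing down, gripper open.
Joint ranges: [-2.59, 2.59], [-0.33, 1.99], [-1.39, 1.29], [0.1, 2.45], [-1.04, 4.18], [0.21, 1.99], [-2.66, 2.66]. Speed limits (rad/s): [2.57, 2.57, 3.14, 3.14, 3.14, 3.14, 3.14].

## Interface

Orientations are given as a 3x3 rotation matrix whose columns are the frame's x, y, z axes.
In Python, from bench import ctrl gives the robot as it stands. The module is installed in compiled form; this text tells all that it offers.
- The arm moves only by the tool carry_out, never from a script. Its argument "plan" is a list of rows, each an object of numbers: "grip": the opening, from -1 (shut) to 1 (fully open), so that 0 is half open; "tx", "ty", "tz": the shift along the tool's x, y, z in cm; "wx", "wy", "wz": the turn, a rotation vector about the tool's x, y, z in rad. In form: [{"grip": .., "tx": .., "ty": .., "tz": .., "wx": .., "wy": .., "wz": ..}, ...]. A call has 1 to 20 rows; each row is the pose to reach, as a shift and turn from the pose commanded when the call began, along the tool's axes at that moment; what a row does not reach only later rows make up. A row lasts 1/10 s, in which the tool goes at most 50 mm and 8.59 degrees, less where a joint would pass 70% of its speed; a pose out of reach is approached as far as the arm can. A call with a gripper value outside its range is refused whole. The fingers move at their own pace and stop on an object; "grip_force" is the grip in N (left out, the last holds). Time passes only in rows, so rows that repeat a pose let the fingers close. It gives the time, the measured TCP pose, the force, the opening and the grip force at its end, in the units of the state.
- ctrl.state(): the state, without advancing time (a new reading comes with each control period).
- ctrl.get_image(name): name is "scene" or "top"; returns the picture (400x640x3 uint8, red, green, blue); there is no depth.
- ctrl.camera_info(name): a dict with "K" (3x3 intrinsics, pixels), "R" (3x3) and "t" (3): a world point X has camera coordinates R X + t. Camera axes: x right, y down, z forward; pixel columns grow to the right and rows downward; lengths in mm; the calibration is good to about 2 mm. A picture is of the moment at which its call begins. camera_info takes no time and is no camera call.
- ctrl.job_done(): hands the job in; it is judged then, once.
The state is a dict: "time": time; "joints": joint angles; "joint_velocities": joint speeds; "joint_efforts": joint torques, N m; "tool_pos": TCP position; "tool_rot": TCP orientation; "wrist_force": force on the tool from outside, world axes, zero at the start; "ft_torque": the same for the moment, N m; "finger_gap": finger opening in mm; "grasp_force": force on a finger pad.
Only numpy, scipy, OpenCV 4.12 (cv2) and the standard library are available. Lean on these libraries where they do the work, as an engineer would, in place of code of your own. Each camera call takes 0.05 s, during which the arm holds its last target. There are 200 camera calls.

## Working session

There is one attempt and no reset: what is moved stays moved. The work goes in short steps, Python scripts to look and compute and a tool call to move; the robot and the scene stay as the last step left them, time stands still between calls to the robot, and variables do not carry over. Pictures are saved under pics/ and viewed, at most 10 in all, crops included, and the job is handed in when it is done.

Besides the shell and the picture viewer there is one more tool, called after ">>>" as a command line: name --argument value ..., lists and objects as JSON in quotes. carry_out: Moves the arm, as the interface text tells. Its arguments: {"type":"object","properties":{"plan":{"type":"array"},"grip_force":{"type":"number"}},"required":["plan"]}

```bash
mkdir -p pics; python3 - <<'E'
from bench import ctrl
import cv2,numpy as np
for n in ("scene","top"):
    im=ctrl.get_image(n); cv2.imwrite(f"pics/{n}0.png",im[:,:,::-1])
    c=ctrl.camera_info(n); print(n,c["K"],np.round(c["R"],3),c["t"], -np.array(c["R"]).T@c["t"])
s=ctrl.state(); print(ctrl.pinch_z,{k:np.round(v,3) for k,v in s.items()})
E
```

```text
scene [[365.88036588   0.         319.10435632]
 [  0.         365.88036588 197.78326559]
 [  0.           0.           1.        ]] [[-0.033  0.999  0.001]
 [ 0.869  0.029 -0.495]
 [-0.495 -0.015 -0.869]] [  21.25963386 -403.47643412 1149.69201943] [919.68747532   8.09319947 799.46631719]
top [[364.59917909   0.         316.85800677]
 [  0.         364.59917909 189.85792729]
 [  0.           0.           1.        ]] [[ 0.001 -1.     0.002]
 [-0.999 -0.001 -0.054]
 [ 0.054 -0.002 -0.999]] [ 13.89470084 500.54374225 897.79237694] [451.36002874  15.92386644 923.46565049]
18.700000000000003 {'time': np.float64(0.1), 'joints': array([-1.136,  0.469, -0.049,  1.534,  0.024,  1.141, -0.082]), 'joint_velocities': array([ 0.001, -0.003, -0.001, -0.003, -0.   ,  0.002,  0.001]), 'joint_efforts': array([ 1.0000e-03, -5.1152e+01, -4.7000e-02, -2.3839e+01,  1.1000e-02,
        4.0000e-03, -0.0000e+00]), 'tool_pos': array([301.68 , 603.251, 230.351]), 'tool_rot': array([[-0.894,  0.447, -0.001],
       [ 0.447,  0.894, -0.002],
       [-0.   , -0.002, -1.   ]]), 'wrist_force': array([-0.238, -0.248,  0.504]), 'ft_torque': array([ 0.053,  0.006, -0.028]), 'grasp_force': np.float64(0.0), 'finger_gap': np.float64(85.265)}
```

View pics/scene0.png

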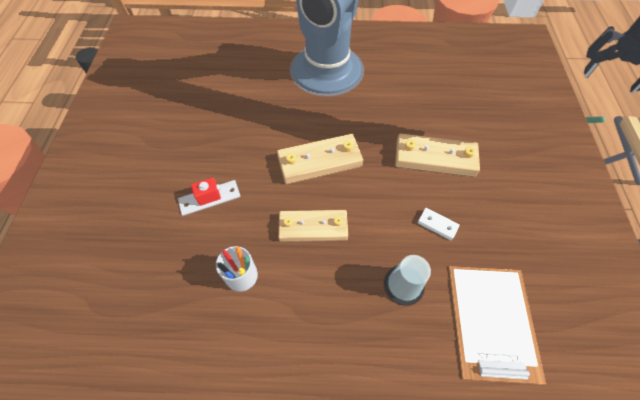

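View pics/top0.png

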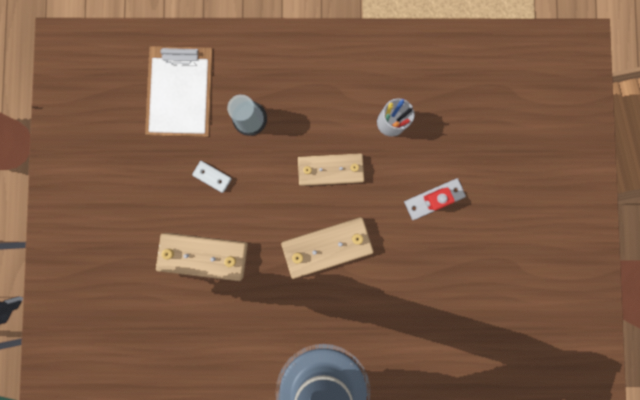

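The top view shows three beech stands, centred at (331,169), (327,248) and (202,257). The one at (331,169) looks smallest, about 66 px long against about 88 px. The spacer is at (212,177), the counter at (436,199), the tumbler at (247,115), the tin at (396,118) and the clipboard at (180,92). Next I'll measure them and make one enlarged crop.

```bash
cat > h.py <<'E'
from bench import ctrl
import cv2,numpy as np
def ray(n,uv,z):
    c=ctrl.camera_info(n);R=np.array(c["R"]);o=-R.T@c["t"]
    d=R.T@np.linalg.inv(c["K"])@np.array([uv[0],uv[1],1.]); return (o+d*(z-o[2])/d[2])[:2]
def proj(n,X):
    c=ctrl.camera_info(n);p=np.array(c["K"])@(np.array(c["R"])@np.array(X,float)+c["t"]);return p[:2]/p[2]
def blobs(mask,amin):
    k,l,s,ce=cv2.connectedComponentsWithStats(mask.astype(np.uint8))
    return [(i,s[i,4],ce[i],l==i) for i in range(1,k) if s[i,4]>=amin]
def rect(m):
    cs,_=cv2.findContours(m.astype(np.uint8),cv2.RETR_EXTERNAL,cv2.CHAIN_APPROX_NONE)
    return cv2.minAreaRect(max(cs,key=len))
E
python3 - <<'E'
from h import *
for n in ("top","scene"):
    im=cv2.imread(f"pics/{n}0.png");hsv=cv2.cvtColor(im,cv2.COLOR_BGR2HSV);H,S,V=[hsv[...,i].astype(int) for i in range(3)]
    print(n,"pts hsv",hsv[177,212] if n=="top" else hsv[222,438])
    for nm,m,z,a in (("beech",(H>8)&(H<28)&(S>60)&(V>150),25,800),("brass",(H>18)&(H<32)&(S>150)&(V>130),39,15),("white",(S<45)&(V>130),14,150),("red",((H<6)|(H>174))&(S>170)&(V>110),50,80)):
        for i,A,c,mm in blobs(m,a):
            if not(120<c[0]<520 and 40<c[1]<300): continue
            r=rect(mm); P=cv2.boxPoints(r); w=np.array([ray(n,p,z) for p in P]); L=[np.linalg.norm(w[0]-w[1]),np.linalg.norm(w[1]-w[2])]
            e=(w[1]-w[0]) if L[0]>L[1] else w[2]-w[1]
            print(nm,A,np.round(c,1),"ctr",np.round(w.mean(0),1),"LW",np.round(L),"ang",round(np.degrees(np.arctan2(e[1],e[0]))%180,1),"cw",np.round(ray(n,c,z),1))
im=cv2.imread("pics/top0.png")
a=cv2.resize(im[130:230,180:480],None,fx=2.6,fy=2.6,interpolation=3);cv2.imwrite("pics/crop.png",a)
E
```

```text
top pts hsv [ 95   7 227]
beech 811 [176.7  85.8] ctr [748.1 362.5] LW [227. 157.] ang 179.0 cw [760.7 365.6]
beech 1827 [329.7 168.9] ctr [552.1 -18.1] LW [162.  72.] ang 93.3 cw [551.8 -17.6]
beech 3190 [325.9 247.5] ctr [359.   -8.9] LW [211.  94.] ang 107.5 cw [358.7  -8. ]
beech 2928 [199.8 255.3] ctr [338.  299.7] LW [ 92. 212.] ang 84.4 cw [339.7 300. ]
white 4513 [178.  92.] ctr [753.  365.9] LW [217. 143.] ang 179.1 cw [748.5 366. ]
white 585 [240.3 108. ] ctr [706.5 209.5] LW [74. 66.] ang 140.7 cw [707.5 207.8]
white 396 [387.7 120.4] ctr [ 687.2 -171.1] LW [77. 82.] ang 14.2 cw [ 676.2 -164.6]
white 635 [211.  176.2] ctr [534.6 279.2] LW [44. 92.] ang 59.9 cw [534.4 279.1]
white 726 [430.  199.3] ctr [ 478.8 -279.3] LW [149.  53.] ang 113.9 cw [ 477.2 -268.2]
red 217 [438.9 199.3] ctr [ 476.2 -279.2] LW [59. 39.] ang 113.8 cw [ 476.  -278.3]
scene pts hsv [ 90   2 246]
beech 2905 [319.6 158.5] ctr [355.2  -4.8] LW [226. 147.] ang 109.1 cw [361.8  -8. ]
beech 2868 [331.6 225.9] ctr [544.9  85.2] LW [375.  84.] ang 93.7 cw [553.4  26. ]
brass 23 [241.2 270.9] ctr [ 672.7 -166.4] LW [10. 10.] ang 141.3 cw [ 673.  -166.4]
white 493 [337.4  69.7] ctr [-8.2 29.4] LW [322. 244.] ang 139.3 cw [16.4 35.9]
white 738 [209.2 198.2] ctr [ 479.5 -279.6] LW [149.  56.] ang 114.4 cw [ 483.  -276.8]
white 704 [438.3 223.5] ctr [533.2 279.1] LW [50. 90.] ang 60.2 cw [533.5 279.8]
white 761 [239.  273.7] ctr [ 661.1 -183.2] LW [ 81. 106.] ang 31.4 cw [ 671.4 -176.2]
white 1278 [410.6 277.1] ctr [664.5 200.3] LW [109.  74.] ang 151.6 cw [666.5 202.1]
red 411 [205.7 191.9] ctr [ 482.9 -276.6] LW [58. 64.] ang 24.8 cw [ 486.1 -275.1]
```

View pics/crop.png

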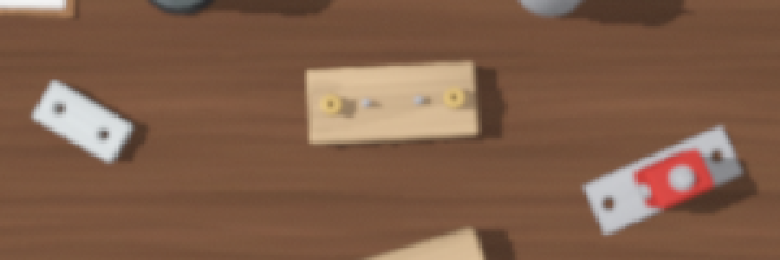

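The crop confirms it: the stand at top-view (331,169) measures 162 x 72 mm and fits the stated 160 x 70. The other two measure about 211 x 93 mm and are too big. Its bosses show near (307,170) and (355,167). I'll refine the holes and bosses in both views.

```bash
cat >> h.py <<'E'
def refine(n,g,uv,r=5,dark=True):
    # weighted centroid of dark (or bright) spot near uv
    u,v=np.round(uv).astype(int);w=g[v-r:v+r+1,u-r:u+r+1].astype(float)
    w=(np.percentile(w,60)-w) if dark else w-np.percentile(w,60)
    w=np.clip(w-0.3*w.max(),0,None);yy,xx=np.mgrid[-r:r+1,-r:r+1];m=(xx**2+yy**2)<=r*r;w=w*m
    return np.array([u+(w*xx).sum()/w.sum(),v+(w*yy).sum()/w.sum()])
E
python3 - <<'E'
from h import *
st=np.array([552,-18.]);guess={}
def ends(c,a,h): d=h*np.array([np.cos(np.radians(a)),np.sin(np.radians(a))]);return c+d,c-d
for nm,c,a,h,z in (("stand",(552,-18),93,58,39),("spacer",(534,279),60,25,14),("flange",(478,-279),114,58,5)):
  for n in ("top","scene"):
    im=cv2.imread(f"pics/{n}0.png");hsv=cv2.cvtColor(im,cv2.COLOR_BGR2HSV).astype(float)
    out=[]
    for e in ends(np.array(c,float),a,h):
        g=proj(n,[*e,z])
        if nm=="stand":
            b=im.astype(float); q=b[...,2]-b[...,0]  # yellowness
            p=refine(n,q,g,5,False)
        else: p=refine(n,hsv[...,2],g,4)
        out.append(ray(n,p,z)); print(nm,n,np.round(g,1),np.round(p,1),np.round(out[-1],1))
    o=np.array(out);d=o[0]-o[1];print("  mid",np.round(o.mean(0),1),"len",round(np.linalg.norm(d),1),"ang",round(np.degrees(np.arctan2(d[1],d[0])),1))
E
```

```text
stand top [306.3 169.4] [307.  169.8] [548.2  38.4]
stand top [353.9 167. ] [354.1 167.3] [554.4 -76.4]
  mid [551.3 -19. ] len 115.0 ang 93.1
stand scene [337.8 221.7] [337.3 221.1] [547.5  38.7]
stand scene [287.5 222.6] [287.3 222.2] [554.1 -76.4]
  mid [550.8 -18.8] len 115.3 ang 93.3
spacer top [202.5 171.4] [202.3 171.3] [546.9 301. ]
spacer top [219.6 181.4] [219.5 181.2] [522.  257.7]
  mid [534.4 279.3] len 49.9 ang 60.1
spacer scene [447.9 228.8] [448.5 228. ] [544.5 302.3]
spacer scene [428.3 218.7] [429.1 218. ] [519.6 259.5]
  mid [532.1 280.9] len 49.5 ang 59.7
flange top [412.3 208.4] [413.4 207.8] [ 455.9 -228.9]
flange top [454.  189.7] [455.  190.4] [ 499.8 -334.6]
  mid [ 477.9 -281.8] len 114.4 ang 112.5
flange scene [232.2 190.7] [231.8 189.6] [ 451.2 -227.5]
flange scene [186.5 205.9] [186.1 203.9] [ 496.2 -334.1]
  mid [ 473.7 -280.8] len 115.8 ang 112.9
```

>>> carry_out --plan '[{"grip": 1, "tx": -4, "ty": -2, "tz": 0, "wz": 0.12}, {"grip": 1, "tx": -8, "ty": -4.2, "tz": 0, "wz": 0.25}, {"grip": 1, "tx": -12, "ty": -6.4, "tz": 0, "wz": 0.38}, {"grip": 1, "tx": -16, "ty": -8.5, "tz": 0, "wz": 0.51}, {"grip": 1, "tx": -20, "ty": -10.5, "tz": 1, "wz": 0.64}, {"grip": 1, "tx": -24, "ty": -12.6, "tz": 3, "wz": 0.77}, {"grip": 1, "tx": -28, "ty": -14.7, "tz": 5, "wz": 0.9}, {"grip": 1, "tx": -32, "ty": -17, "tz": 7, "wz": 1.03}, {"grip": 1, "tx": -34, "ty": -18, "tz": 9, "wz": 1.16}, {"grip": 1, "tx": -35, "ty": -18.5, "tz": 11, "wz": 1.29}, {"grip": 1, "tx": -35.27, "ty": -18.6, "tz": 13, "wz": 1.42}, {"grip": 1, "tx": -35.27, "ty": -18.6, "tz": 15, "wz": 1.55}, {"grip": 1, "tx": -35.27, "ty": -18.6, "tz": 16, "wz": 1.631}, {"grip": 1, "tx": -35.27, "ty": -18.6, "tz": 16, "wz": 1.631}, {"grip": 1, "tx": -35.27, "ty": -18.6, "tz": 16, "wz": 1.631}, {"grip": 1, "tx": -35.27, "ty": -18.6, "tz": 16, "wz": 1.631}]'

```text
schema error: expected keys grip, tx, ty, tz, wx, wy, wz
```

```bash
python3 - <<'E'
from h import *
s=ctrl.state();print(np.round(s["tool_pos"],1),np.round(s["tool_rot"],3).tolist(),s["time"],np.round(s["joints"],2))
a=ctrl.get_image("top")[130:230,150:290,::-1];b=ctrl.get_image("scene")[150:270,370:510,::-1]
a=cv2.resize(a,None,fx=2.8,fy=2.8);b=cv2.resize(b,None,fx=2.8,fy=2.8)
o=np.zeros((340,790,3),np.uint8);o[:280,:392]=a;o[:336,395:787]=b;cv2.imwrite("pics/g1.png",o)
E
```

```text
[301.7 603.3 230.4] [[-0.894, 0.447, -0.001], [0.447, 0.894, -0.002], [-0.0, -0.002, -1.0]] 0.1 [-1.14  0.47 -0.05  1.53  0.02  1.14 -0.08]
```

View pics/g1.png

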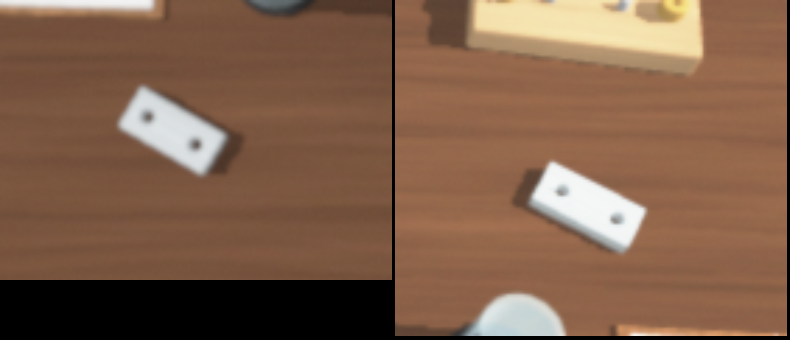

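The arm did not move, because each row must carry all seven keys. The picture shows the spacer untouched. I'll resend the move.

>>> carry_out --plan '[{"grip": 1, "tx": -4, "ty": -2, "tz": 0, "wx": 0, "wy": 0, "wz": 0.12}, {"grip": 1, "tx": -8, "ty": -4.2, "tz": 0, "wx": 0, "wy": 0, "wz": 0.25}, {"grip": 1, "tx": -12, "ty": -6.4, "tz": 0, "wx": 0, "wy": 0, "wz": 0.38}, {"grip": 1, "tx": -16, "ty": -8.5, "tz": 0, "wx": 0, "wy": 0, "wz": 0.51}, {"grip": 1, "tx": -20, "ty": -10.5, "tz": 1, "wx": 0, "wy": 0, "wz": 0.64}, {"grip": 1, "tx": -24, "ty": -12.6, "tz": 3, "wx": 0, "wy": 0, "wz": 0.77}, {"grip": 1, "tx": -28, "ty": -14.7, "tz": 5, "wx": 0, "wy": 0, "wz": 0.9}, {"grip": 1, "tx": -32, "ty": -17, "tz": 7, "wx": 0, "wy": 0, "wz": 1.03}, {"grip": 1, "tx": -34, "ty": -18, "tz": 9, "wx": 0, "wy": 0, "wz": 1.16}, {"grip": 1, "tx": -35, "ty": -18.5, "tz": 11, "wx": 0, "wy": 0, "wz": 1.29}, {"grip": 1, "tx": -35.27, "ty": -18.6, "tz": 13, "wx": 0, "wy": 0, "wz": 1.42}, {"grip": 1, "tx": -35.27, "ty": -18.6, "tz": 15, "wx": 0, "wy": 0, "wz": 1.55}, {"grip": 1, "tx": -35.27, "ty": -18.6, "tz": 16, "wx": 0, "wy": 0, "wz": 1.631}, {"grip": 1, "tx": -35.27, "ty": -18.6, "tz": 16, "wx": 0, "wy": 0, "wz": 1.631}, {"grip": 1, "tx": -35.27, "ty": -18.6, "tz": 16, "wx": 0, "wy": 0, "wz": 1.631}, {"grip": 1, "tx": -35.27, "ty": -18.6, "tz": 16, "wx": 0, "wy": 0, "wz": 1.631}]'

```text
time: 1.8
tool_pos: [534.7, 280.0, 72.2]
tool_rot: [[0.499, 0.866, 0.001], [0.866, -0.499, 0.001], [0.002, 0.001, -1.0]]
wrist_force: [-0.0, 0.4, -0.3]
finger_gap: 85.8
grasp_force: 0.0
```

```bash
python3 - <<'E'
from h import *
s=ctrl.state();R=s["tool_rot"];print(np.round(s["tool_pos"],1),np.round(R,3).tolist(),s["time"],np.round(s["joints"],2))
print("yaw y",np.degrees(np.arctan2(R[1][1],R[0][1])))
a=ctrl.get_image("top")[130:230,150:290,::-1];b=ctrl.get_image("scene")[150:270,370:510,::-1]
a=cv2.resize(a,None,fx=2.8,fy=2.8);b=cv2.resize(b,None,fx=2.8,fy=2.8)
o=np.zeros((340,790,3),np.uint8);o[:280,:392]=a;o[:336,395:787]=b;cv2.imwrite("pics/g2.png",o)
E
```

```text
[534.7 280.   72.2] [[0.499, 0.866, 0.001], [0.866, -0.499, 0.001], [0.002, 0.001, -1.0]] 1.8 [-0.82  0.55  0.36  1.87 -0.27  0.77 -0.83]
yaw y -29.949081055796036
```

View pics/g2.png

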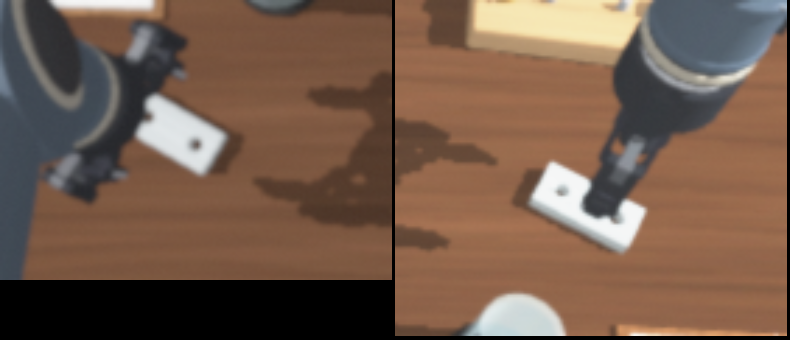

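The gripper stands over the spacer, fingers either side of its width, aligned with it. Next: descend and grip.

>>> carry_out --grip_force 40 --plan '[{"grip": 1, "tx": 0, "ty": 0, "tz": 2, "wx": 0, "wy": 0, "wz": 0}, {"grip": 1, "tx": 0, "ty": 0, "tz": 4, "wx": 0, "wy": 0, "wz": 0}, {"grip": 1, "tx": 0, "ty": 0, "tz": 6, "wx": 0, "wy": 0, "wz": 0}, {"grip": 1, "tx": 0, "ty": 0, "tz": 7, "wx": 0, "wy": 0, "wz": 0}, {"grip": 1, "tx": 0, "ty": 0, "tz": 7, "wx": 0, "wy": 0, "wz": 0}, {"grip": 0, "tx": 0, "ty": 0, "tz": 7, "wx": 0, "wy": 0, "wz": 0}, {"grip": -0.2, "tx": 0, "ty": 0, "tz": 7, "wx": 0, "wy": 0, "wz": 0}, {"grip": -0.4, "tx": 0, "ty": 0, "tz": 7, "wx": 0, "wy": 0, "wz": 0}, {"grip": -0.6, "tx": 0, "ty": 0, "tz": 7, "wx": 0, "wy": 0, "wz": 0}, {"grip": -0.6, "tx": 0, "ty": 0, "tz": 7, "wx": 0, "wy": 0, "wz": 0}, {"grip": -0.6, "tx": 0, "ty": 0, "tz": 7, "wx": 0, "wy": 0, "wz": 0}, {"grip": -0.6, "tx": 0, "ty": 0, "tz": 7, "wx": 0, "wy": 0, "wz": 0}]'

```text
time: 3.1
tool_pos: [534.8, 280.1, 2.4]
tool_rot: [[0.5, 0.866, 0.001], [0.866, -0.5, 0.001], [0.002, 0.001, -1.0]]
wrist_force: [-0.1, -0.2, 5.6]
finger_gap: 38.8
grasp_force: 41.8
```

>>> carry_out --plan '[{"grip": -0.6, "tx": 0, "ty": 0, "tz": -1.5, "wx": 0, "wy": 0, "wz": 0}, {"grip": -0.6, "tx": 0, "ty": 0, "tz": -4, "wx": 0, "wy": 0, "wz": 0}, {"grip": -0.6, "tx": 0, "ty": 0, "tz": -6.5, "wx": 0, "wy": 0, "wz": 0}, {"grip": -0.6, "tx": -1.5, "ty": 1, "tz": -8.5, "wx": 0, "wy": 0, "wz": -0.05}, {"grip": -0.6, "tx": -4, "ty": 2.6, "tz": -9, "wx": 0, "wy": 0, "wz": -0.1}, {"grip": -0.6, "tx": -7, "ty": 4.6, "tz": -9, "wx": 0, "wy": 0, "wz": -0.17}, {"grip": -0.6, "tx": -10, "ty": 6.5, "tz": -9, "wx": 0, "wy": 0, "wz": -0.24}, {"grip": -0.6, "tx": -13, "ty": 8.5, "tz": -9, "wx": 0, "wy": 0, "wz": -0.31}, {"grip": -0.6, "tx": -16, "ty": 10.4, "tz": -9, "wx": 0, "wy": 0, "wz": -0.38}, {"grip": -0.6, "tx": -19, "ty": 12.4, "tz": -9, "wx": 0, "wy": 0, "wz": -0.45}, {"grip": -0.6, "tx": -22, "ty": 14.3, "tz": -9, "wx": 0, "wy": 0, "wz": -0.52}, {"grip": -0.6, "tx": -24, "ty": 15.6, "tz": -9, "wx": 0, "wy": 0, "wz": -0.56}, {"grip": -0.6, "tx": -25, "ty": 16.3, "tz": -9, "wx": 0, "wy": 0, "wz": -0.58}, {"grip": -0.6, "tx": -25, "ty": 16.3, "tz": -9, "wx": 0, "wy": 0, "wz": -0.58}, {"grip": -0.6, "tx": -25, "ty": 16.3, "tz": -9, "wx": 0, "wy": 0, "wz": -0.58}, {"grip": -0.6, "tx": -25, "ty": 16.3, "tz": -9, "wx": 0, "wy": 0, "wz": -0.58}]'

```text
time: 4.7
tool_pos: [550.1, -16.9, 91.4]
tool_rot: [[-0.058, 0.998, -0.0], [0.998, 0.058, 0.001], [0.001, -0.0, -1.0]]
wrist_force: [0.6, 0.4, -2.1]
finger_gap: 39.0
grasp_force: 41.0
```

```bash
python3 - <<'E'
from h import *
s=ctrl.state();R=s["tool_rot"];print(np.round(s["tool_pos"],1),np.round(R,3).tolist(),s["time"])
print("yaw y",np.degrees(np.arctan2(R[1][1],R[0][1])))
a=ctrl.get_image("top")[:,:,::-1];b=ctrl.get_image("scene")[:,:,::-1]
cv2.imwrite("pics/t3.png",a);cv2.imwrite("pics/s3.png",b)
a=cv2.resize(a[120:210,275:390],None,fx=3.4,fy=3.4);b=cv2.resize(b[160:260,260:375],None,fx=3.4,fy=3.4)
o=np.zeros((345,795,3),np.uint8);o[:a.shape[0],:391]=a;o[:340,400:791]=b;cv2.imwrite("pics/g3.png",o)
E
```

```text
[550.1 -16.9  91.4] [[-0.058, 0.998, -0.0], [0.998, 0.058, 0.001], [0.001, -0.0, -1.0]] 4.7
yaw y 3.3097699821096427
```

View pics/g3.png

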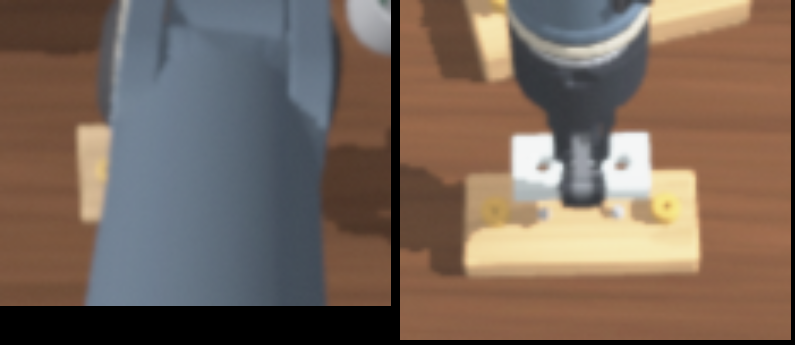

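The top view is hidden by the arm. The scene view shows the level spacer (scene about (411..451, 200..219)) above the stand, with both pins and bosses visible. I'll measure its offset along the stand's length from the scene view.

```bash
python3 - <<'E'
from h import *
im=cv2.imread("pics/s3.png");hsv=cv2.cvtColor(im,cv2.COLOR_BGR2HSV).astype(int)
m=(hsv[...,1]<50)&(hsv[...,2]>150);m[:190]=0;m[225:]=0;m[:,:285]=0;m[:,340:]=0
ys,xs=np.where(m);print(xs.min(),xs.max(),ys.min(),ys.max())
g=(im.min(2)).astype(float) # blue-ish brightness, subpixel edges
for v in range(201,218,2):
    r=g[v,280:350];L=np.argmax(r>120);Rr=len(r)-1-np.argmax(r[::-1]>120)
    l=280+L-1+(120-r[L-1])/(r[L]-r[L-1]); q=280+Rr+(r[Rr]-120)/(r[Rr]-r[Rr+1])
    A,B=ray("scene",(l,v),103),ray("scene",(q,v),103);print(v,round(l,2),round(q,2),np.round(A,1),np.round(B,1),"mid",np.round((A+B)/2,1))
for c in range(294,331,6):
    col=g[190:230,c];U=np.argmax(col>120);D=len(col)-1-np.argmax(col[::-1]>120)
    print(c,190+U,190+D,"far x",np.round(ray("scene",(c,190+U-.5),103),1),"near bottom",np.round(ray("scene",(c,190+D+.5),89),1))
E
```

```text
293 333 199 224
201 291.95 333.33 [533.4 -63. ] [530.4  27.1] mid [531.9 -17.9]
203 291.96 333.62 [538.4 -62.7] [535.3  27.8] mid [536.9 -17.4]
205 291.91 333.65 [543.3 -62.4] [540.3  27.9] mid [541.8 -17.2]
207 291.93 333.65 [548.2 -62. ] [545.2  28. ] mid [546.7 -17. ]
209 291.98 333.91 [553.1 -61.6] [550.1  28.6] mid [551.6 -16.5]
211 291.42 346.35 [558.  -62.4] [554.   55.4] mid [556.   -3.5]
213 291.0 346.57 [562.8 -63. ] [558.8  55.8] mid [560.8  -3.6]
215 291.33 346.55 [567.6 -61.9] [563.6  55.8] mid [565.6  -3.1]
217 291.3 346.61 [572.3 -61.7] [568.4  55.9] mid [570.4  -2.9]
294 199 229 far x [527. -59.] near bottom [594.9 -55.2]
300 199 229 far x [526.6 -45.9] near bottom [594.4 -42.5]
306 207 229 far x [546.  -31.7] near bottom [594.  -29.7]
312 201 229 far x [530.7 -19.4] near bottom [593.6 -16.9]
318 210 229 far x [552.4  -5.6] near bottom [593.1  -4.2]
324 199 229 far x [524.8   6.6] near bottom [592.7   8.6]
330 198 229 far x [521.8  19.7] near bottom [592.3  21.4]
```

>>> carry_out --plan '[{"grip": -0.6, "tx": -0.16, "ty": 0.08, "tz": 1, "wx": 0, "wy": 0, "wz": 0}, {"grip": -0.6, "tx": -0.16, "ty": 0.08, "tz": 2.5, "wx": 0, "wy": 0, "wz": 0}, {"grip": -0.6, "tx": -0.16, "ty": 0.08, "tz": 4, "wx": 0, "wy": 0, "wz": 0}, {"grip": -0.6, "tx": -0.16, "ty": 0.08, "tz": 4.8, "wx": 0, "wy": 0, "wz": 0}, {"grip": -0.6, "tx": -0.16, "ty": 0.08, "tz": 4.8, "wx": 0, "wy": 0, "wz": 0}, {"grip": -0.6, "tx": -0.16, "ty": 0.08, "tz": 4.8, "wx": 0, "wy": 0, "wz": 0}, {"grip": -0.6, "tx": -0.16, "ty": 0.08, "tz": 4.8, "wx": 0, "wy": 0, "wz": 0}]'

```text
time: 5.5
tool_pos: [551.7, -20.0, 43.8]
tool_rot: [[-0.056, 0.998, 0.001], [0.998, 0.056, 0.0], [0.0, 0.001, -1.0]]
wrist_force: [-0.0, -0.4, -0.8]
finger_gap: 38.7
grasp_force: 41.0
```

```bash
python3 - <<'E'
from h import *
s=ctrl.state();R=s["tool_rot"];print(np.round(s["tool_pos"],1),s["time"],s["wrist_force"])
b=ctrl.get_image("scene")[:,:,::-1];cv2.imwrite("pics/s4.png",b)
cv2.imwrite("pics/g4.png",cv2.resize(b[185:255,270:360],None,fx=8,fy=8,interpolation=cv2.INTER_CUBIC))
E
```

```text
[551.7 -20.   43.8] 5.5 [-0.04138533 -0.38798691 -0.76542986]
```

View pics/g4.png

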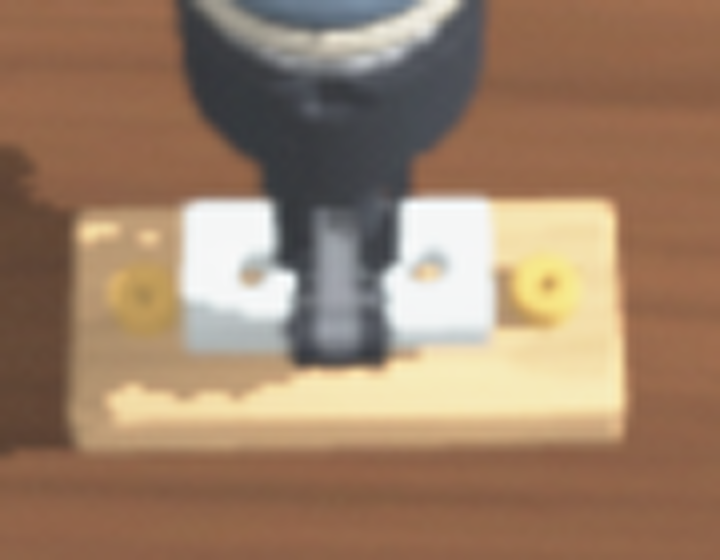

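The scene view shows the spacer spanning columns 293–332, with the bosses at about 288 and 338. It looks slightly left of centre. I'll correct a little and measure.

>>> carry_out --plan '[{"grip": -0.6, "tx": 0.1, "ty": -0.05, "tz": 0, "wx": 0, "wy": 0, "wz": 0}, {"grip": -0.6, "tx": 0.1, "ty": -0.05, "tz": 0, "wx": 0, "wy": 0, "wz": 0}, {"grip": -0.6, "tx": 0.1, "ty": -0.05, "tz": 0, "wx": 0, "wy": 0, "wz": 0}, {"grip": -0.6, "tx": 0.1, "ty": -0.05, "tz": 0, "wx": 0, "wy": 0, "wz": 0}, {"grip": -0.6, "tx": 0.1, "ty": -0.05, "tz": 0, "wx": 0, "wy": 0, "wz": 0}]'

```text
time: 6.05
tool_pos: [550.5, -19.0, 43.3]
tool_rot: [[-0.056, 0.998, 0.0], [0.998, 0.056, 0.0], [0.0, 0.0, -1.0]]
wrist_force: [-0.4, -1.0, -1.0]
finger_gap: 38.8
grasp_force: 41.0
```

```bash
python3 - <<'E'
from h import *
b=ctrl.get_image("scene")[:,:,::-1].copy();s=ctrl.state();print(np.round(s["tool_pos"],1));zt=s["tool_pos"][2]+11.6
P=[ctrl.state()["tool_pos"]]
cv2.imwrite("pics/s5.png",b);g=b.min(2).astype(float)
A=[]
for v in range(212,224):
    r=g[v];c=cv2.GaussianBlur(r[None],(3,1),0)[0];d=np.diff(c)
    # subpixel gradient peaks near expected ends
    def pk(lo,hi,sg):
        i=lo+np.argmax(sg*d[lo:hi]);a,bb,cc=sg*d[i-1],sg*d[i],sg*d[i+1];return i+.5+.5*(a-cc)/(a-2*bb+cc)
    l,q=pk(288,298,1),pk(327,336,-1);X,Y=ray("scene",(l,v),zt),ray("scene",(q,v),zt);A.append((v,l,q,*X,*Y,*(X+Y)/2))
print(np.round(A,1))
E
```

```text
[550.6 -19.   43.3]
[[212.  292.8 331.4 535.5 -64.1 532.5  24.5 534.  -19.8]
 [213.  292.8 331.4 538.  -63.8 535.1  24.5 536.6 -19.7]
 [214.  292.8 331.5 540.6 -63.7 537.6  24.7 539.1 -19.5]
 [215.  292.7 331.6 543.2 -63.7 540.2  24.9 541.7 -19.4]
 [216.  292.6 331.6 545.7 -63.8 542.7  25.  544.2 -19.4]
 [217.  292.5 331.6 548.3 -63.7 545.3  25.1 546.8 -19.3]
 [218.  292.5 331.6 550.8 -63.6 547.8  25.1 549.3 -19.3]
 [219.  292.4 331.6 553.3 -63.5 550.4  25.1 551.8 -19.2]
 [220.  292.5 331.6 555.8 -63.3 552.9  25.1 554.4 -19.1]
 [221.  292.7 331.7 558.3 -62.5 555.4  25.4 556.9 -18.5]
 [222.  293.  331.8 560.8 -61.8 557.9  25.7 559.3 -18. ]
 [223.  292.8 331.8 563.3 -62.1 560.4  25.8 561.8 -18.2]]
```

Spacer centre is about (551, -19.2) against the stand's (551, -18.9). Lower it.

>>> carry_out --plan '[{"grip": -0.6, "tx": 0.02, "ty": 0.05, "tz": 0.3, "wx": 0, "wy": 0, "wz": 0}, {"grip": -0.6, "tx": 0.02, "ty": 0.05, "tz": 0.6, "wx": 0, "wy": 0, "wz": 0}, {"grip": -0.6, "tx": 0.02, "ty": 0.05, "tz": 0.8, "wx": 0, "wy": 0, "wz": 0}, {"grip": -0.6, "tx": 0.02, "ty": 0.05, "tz": 1.0, "wx": 0, "wy": 0, "wz": 0}, {"grip": -0.6, "tx": 0.02, "ty": 0.05, "tz": 1.2, "wx": 0, "wy": 0, "wz": 0}, {"grip": -0.6, "tx": 0.02, "ty": 0.05, "tz": 1.4, "wx": 0, "wy": 0, "wz": 0}, {"grip": -0.6, "tx": 0.02, "ty": 0.05, "tz": 1.5, "wx": 0, "wy": 0, "wz": 0}, {"grip": -0.6, "tx": 0.02, "ty": 0.05, "tz": 1.6, "wx": 0, "wy": 0, "wz": 0}, {"grip": -0.6, "tx": 0.02, "ty": 0.05, "tz": 1.6, "wx": 0, "wy": 0, "wz": 0}]'

```text
time: 7.0
tool_pos: [551.1, -18.8, 27.5]
tool_rot: [[-0.056, 0.998, 0.0], [0.998, 0.056, 0.0], [0.0, 0.0, -1.0]]
wrist_force: [-1.5, -0.1, 0.9]
finger_gap: 38.9
grasp_force: 41.2
```

It is down to flush height with almost no force. Release and rise.

>>> carry_out --plan '[{"grip": -0.6, "tx": 0, "ty": 0, "tz": 0.05, "wx": 0, "wy": 0, "wz": 0}, {"grip": -0.2, "tx": 0, "ty": 0, "tz": 0.05, "wx": 0, "wy": 0, "wz": 0}, {"grip": 0.3, "tx": 0, "ty": 0, "tz": 0.05, "wx": 0, "wy": 0, "wz": 0}, {"grip": 1, "tx": 0, "ty": 0, "tz": 0, "wx": 0, "wy": 0, "wz": 0}, {"grip": 1, "tx": 0, "ty": 0, "tz": 0, "wx": 0, "wy": 0, "wz": 0}, {"grip": 1, "tx": 0, "ty": 0, "tz": 0, "wx": 0, "wy": 0, "wz": 0}, {"grip": 1, "tx": 0, "ty": 0, "tz": -1, "wx": 0, "wy": 0, "wz": 0}, {"grip": 1, "tx": 0, "ty": 0, "tz": -3, "wx": 0, "wy": 0, "wz": 0}, {"grip": 1, "tx": 0, "ty": 0, "tz": -7, "wx": 0, "wy": 0, "wz": 0}, {"grip": 1, "tx": 0, "ty": 0, "tz": -11, "wx": 0, "wy": 0, "wz": 0}, {"grip": 1, "tx": 0, "ty": 0, "tz": -12, "wx": 0, "wy": 0, "wz": 0}, {"grip": 1, "tx": 0, "ty": 0, "tz": -12, "wx": 0, "wy": 0, "wz": 0}]'

```text
time: 8.2
tool_pos: [552.4, -18.8, 149.7]
tool_rot: [[-0.056, 0.998, 0.005], [0.998, 0.056, 0.001], [0.0, 0.005, -1.0]]
wrist_force: [0.3, 0.5, 0.1]
finger_gap: 85.2
grasp_force: 0.0
```

>>> carry_out --plan '[{"grip": 1, "tx": -2, "ty": -0.7, "tz": 0, "wx": 0, "wy": 0, "wz": -0.03}, {"grip": 1, "tx": -5, "ty": -1.7, "tz": 0, "wx": 0, "wy": 0, "wz": -0.06}, {"grip": 1, "tx": -9, "ty": -3.1, "tz": 0, "wx": 0, "wy": 0, "wz": -0.12}, {"grip": 1, "tx": -13, "ty": -4.5, "tz": 0, "wx": 0, "wy": 0, "wz": -0.18}, {"grip": 1, "tx": -17, "ty": -5.9, "tz": 0, "wx": 0, "wy": 0, "wz": -0.24}, {"grip": 1, "tx": -21, "ty": -7.3, "tz": 0, "wx": 0, "wy": 0, "wz": -0.3}, {"grip": 1, "tx": -24, "ty": -8.3, "tz": 1, "wx": 0, "wy": 0, "wz": -0.34}, {"grip": 1, "tx": -25.5, "ty": -8.8, "tz": 3, "wx": 0, "wy": 0, "wz": -0.35}, {"grip": 1, "tx": -25.8, "ty": -8.9, "tz": 4.5, "wx": 0, "wy": 0, "wz": -0.35}, {"grip": 1, "tx": -25.8, "ty": -8.9, "tz": 5, "wx": 0, "wy": 0, "wz": -0.35}, {"grip": 1, "tx": -25.8, "ty": -8.9, "tz": 5, "wx": 0, "wy": 0, "wz": -0.35}, {"grip": 1, "tx": -25.8, "ty": -8.9, "tz": 5, "wx": 0, "wy": 0, "wz": -0.35}, {"grip": 1, "tx": -25.8, "ty": -8.9, "tz": 5, "wx": 0, "wy": 0, "wz": -0.35}]'

```text
time: 9.5
tool_pos: [477.3, -280.8, 97.8]
tool_rot: [[-0.396, 0.918, 0.001], [0.918, 0.396, -0.0], [-0.001, 0.001, -1.0]]
wrist_force: [-0.2, 0.1, 0.9]
finger_gap: 84.9
grasp_force: 0.0
```

```bash
python3 - <<'E'
from h import *
s=ctrl.state();R=s["tool_rot"];print(np.round(s["tool_pos"],1),s["time"],"yaw",np.degrees(np.arctan2(R[1][1],R[0][1])))
a=ctrl.get_image("top")[:,:,::-1];b=ctrl.get_image("scene")[:,:,::-1]
cv2.imwrite("pics/t6.png",a);cv2.imwrite("pics/s6.png",b)
o=np.zeros((560,795,3),np.uint8)
for im,(y,x),(r,c) in ((a,(135,280),(0,0)),(a,(155,385),(0,400)),(b,(190,265),(285,0)),(b,(150,165),(285,400))):
    o[r:r+270,c:c+390]=cv2.resize(im[y:y+69,x:x+100],(390,270),interpolation=cv2.INTER_CUBIC)
cv2.imwrite("pics/g6.png",o)
E
```

```text
[ 477.3 -280.8   97.8] 9.5 yaw 23.334076143630515
```

View pics/g6.png

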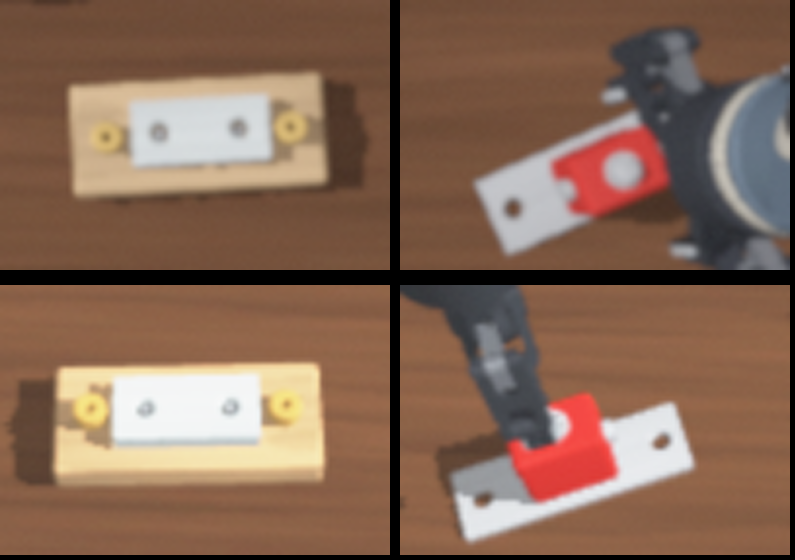

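The spacer sits flush between the bosses: its holes show the pins, and bosses and spacer tops look level. The gripper straddles the counter's body (top crop at about (447,197)). Descend and grip.

>>> carry_out --grip_force 40 --plan '[{"grip": 1, "tx": 0, "ty": 0, "tz": 2, "wx": 0, "wy": 0, "wz": 0}, {"grip": 1, "tx": 0, "ty": 0, "tz": 4, "wx": 0, "wy": 0, "wz": 0}, {"grip": 1, "tx": 0, "ty": 0, "tz": 6, "wx": 0, "wy": 0, "wz": 0}, {"grip": 1, "tx": 0, "ty": 0, "tz": 8, "wx": 0, "wy": 0, "wz": 0}, {"grip": 1, "tx": 0, "ty": 0, "tz": 8.2, "wx": 0, "wy": 0, "wz": 0}, {"grip": 1, "tx": 0, "ty": 0, "tz": 8.2, "wx": 0, "wy": 0, "wz": 0}, {"grip": 0.1, "tx": 0, "ty": 0, "tz": 8.2, "wx": 0, "wy": 0, "wz": 0}, {"grip": -0.1, "tx": 0, "ty": 0, "tz": 8.2, "wx": 0, "wy": 0, "wz": 0}, {"grip": -0.3, "tx": 0, "ty": 0, "tz": 8.2, "wx": 0, "wy": 0, "wz": 0}, {"grip": -0.6, "tx": 0, "ty": 0, "tz": 8.2, "wx": 0, "wy": 0, "wz": 0}, {"grip": -0.6, "tx": 0, "ty": 0, "tz": 8.2, "wx": 0, "wy": 0, "wz": 0}, {"grip": -0.6, "tx": 0, "ty": 0, "tz": 8.2, "wx": 0, "wy": 0, "wz": 0}, {"grip": -0.6, "tx": 0, "ty": 0, "tz": 8.2, "wx": 0, "wy": 0, "wz": 0}]'

```text
time: 10.9
tool_pos: [477.2, -281.7, 16.2]
tool_rot: [[-0.395, 0.919, 0.001], [0.919, 0.395, -0.0], [-0.001, 0.001, -1.0]]
wrist_force: [-0.5, 0.8, 6.4]
finger_gap: 39.5
grasp_force: 42.3
```

>>> carry_out --plan '[{"grip": -0.6, "tx": 0, "ty": 0, "tz": -1.5, "wx": 0, "wy": 0, "wz": 0}, {"grip": -0.6, "tx": 0, "ty": 0, "tz": -4, "wx": 0, "wy": 0, "wz": 0}, {"grip": -0.6, "tx": 0, "ty": 0, "tz": -6.5, "wx": 0, "wy": 0, "wz": 0}, {"grip": -0.6, "tx": 0, "ty": 0, "tz": -8.5, "wx": 0, "wy": 0, "wz": 0}, {"grip": -0.6, "tx": 1.2, "ty": 1, "tz": -9, "wx": 0, "wy": 0, "wz": 0.02}, {"grip": -0.6, "tx": 3.2, "ty": 2.6, "tz": -9, "wx": 0, "wy": 0, "wz": 0.05}, {"grip": -0.6, "tx": 5.7, "ty": 4.6, "tz": -9, "wx": 0, "wy": 0, "wz": 0.1}, {"grip": -0.6, "tx": 8.2, "ty": 6.6, "tz": -9, "wx": 0, "wy": 0, "wz": 0.14}, {"grip": -0.6, "tx": 10.7, "ty": 8.7, "tz": -9, "wx": 0, "wy": 0, "wz": 0.18}, {"grip": -0.6, "tx": 13.2, "ty": 10.7, "tz": -9, "wx": 0, "wy": 0, "wz": 0.22}, {"grip": -0.6, "tx": 15.7, "ty": 12.7, "tz": -9, "wx": 0, "wy": 0, "wz": 0.26}, {"grip": -0.6, "tx": 18.2, "ty": 14.8, "tz": -9, "wx": 0, "wy": 0, "wz": 0.3}, {"grip": -0.6, "tx": 20, "ty": 16.2, "tz": -9, "wx": 0, "wy": 0, "wz": 0.33}, {"grip": -0.6, "tx": 21, "ty": 17, "tz": -9, "wx": 0, "wy": 0, "wz": 0.35}, {"grip": -0.6, "tx": 21.2, "ty": 17.2, "tz": -9, "wx": 0, "wy": 0, "wz": 0.351}, {"grip": -0.6, "tx": 21.2, "ty": 17.2, "tz": -9, "wx": 0, "wy": 0, "wz": 0.351}, {"grip": -0.6, "tx": 21.2, "ty": 17.2, "tz": -9, "wx": 0, "wy": 0, "wz": 0.351}, {"grip": -0.6, "tx": 21.2, "ty": 17.2, "tz": -9, "wx": 0, "wy": 0, "wz": 0.351}]'

```text
time: 12.7
tool_pos: [550.5, -20.0, 105.4]
tool_rot: [[-0.053, 0.999, -0.0], [0.999, 0.053, -0.0], [-0.0, -0.0, -1.0]]
wrist_force: [-0.4, -0.3, -1.1]
finger_gap: 39.3
grasp_force: 41.5
```

```bash
python3 - <<'E'
from h import *
s=ctrl.state();R=s["tool_rot"];p=s["tool_pos"];print(np.round(p,1),s["time"],"yaw",np.degrees(np.arctan2(R[1][1],R[0][1])))
b=ctrl.get_image("scene")[:,:,::-1];cv2.imwrite("pics/s7.png",b)
a=ctrl.get_image("top")[:,:,::-1];cv2.imwrite("pics/t7.png",a)
zt=p[2]-16.2+5
for sg in (1,-1):
    e=p[:2]+sg*58*np.array([R[0][0],R[1][0]]);print("expected",np.round(e,1),np.round(proj("scene",[*e,zt]),1),np.round(proj("top",[*e,zt]),1))
cv2.imwrite("pics/g7.png",cv2.resize(b[160:250,255:375],None,fx=6.5,fy=6.5,interpolation=cv2.INTER_CUBIC))
E
```

```text
[550.5 -20.  105.4] 12.7 yaw 3.0403796981901547
expected [547.5  37.9] [338. 210.] [306.6 167.4]
expected [553.6 -77.9] [284.7 210.9] [357.2 164.8]
```

View pics/g7.png

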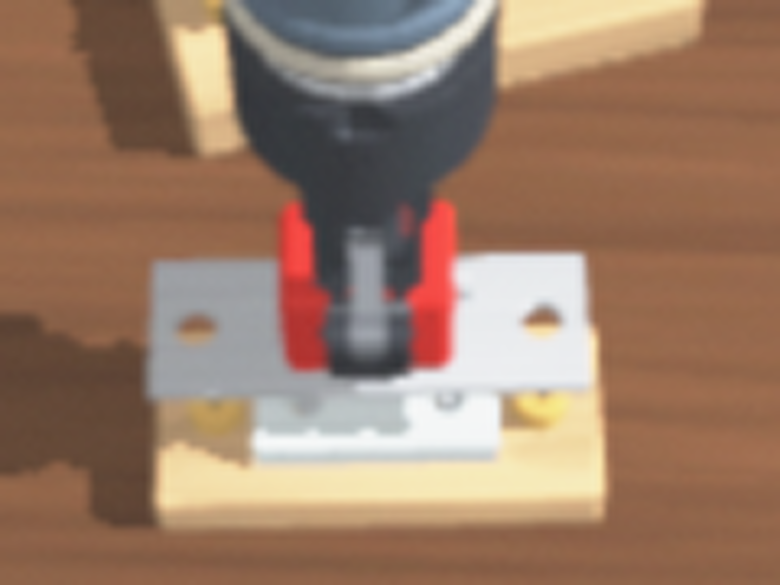

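The scene crop shows the counter held level, with flange holes at about (285,210) and (338,209) against expected (284.7,210.9) and (338,210). That puts it within a millimetre or two. I'll lower it to about a centimetre and nudge y by +0.7 mm.

>>> carry_out --plan '[{"grip": -0.6, "tx": 0.06, "ty": 0.05, "tz": 1, "wx": 0, "wy": 0, "wz": 0}, {"grip": -0.6, "tx": 0.06, "ty": 0.05, "tz": 2, "wx": 0, "wy": 0, "wz": 0}, {"grip": -0.6, "tx": 0.06, "ty": 0.05, "tz": 3, "wx": 0, "wy": 0, "wz": 0}, {"grip": -0.6, "tx": 0.06, "ty": 0.05, "tz": 3.6, "wx": 0, "wy": 0, "wz": 0}, {"grip": -0.6, "tx": 0.06, "ty": 0.05, "tz": 3.9, "wx": 0, "wy": 0, "wz": 0}, {"grip": -0.6, "tx": 0.06, "ty": 0.05, "tz": 3.9, "wx": 0, "wy": 0, "wz": 0}, {"grip": -0.6, "tx": 0.06, "ty": 0.05, "tz": 3.9, "wx": 0, "wy": 0, "wz": 0}, {"grip": -0.6, "tx": 0.06, "ty": 0.05, "tz": 3.9, "wx": 0, "wy": 0, "wz": 0}, {"grip": -0.6, "tx": 0.06, "ty": 0.05, "tz": 3.9, "wx": 0, "wy": 0, "wz": 0}]'

```text
time: 13.7
tool_pos: [551.6, -18.0, 66.7]
tool_rot: [[-0.055, 0.998, 0.001], [0.998, 0.055, 0.0], [0.0, 0.001, -1.0]]
wrist_force: [-0.0, 0.5, -1.1]
finger_gap: 39.7
grasp_force: 41.5
```

```bash
python3 - <<'E'
from h import *
P=[]
for i in range(3): b=ctrl.get_image("scene")[:,:,::-1];s=ctrl.state();P.append(s["tool_pos"])
R=s["tool_rot"];p=np.mean(P,0);print(np.round(P,1),s["time"],"yaw",np.degrees(np.arctan2(R[1][1],R[0][1])),s["grasp_force"],s["wrist_force"])
cv2.imwrite("pics/s8.png",b);zt=p[2]-16.2+5;print("flange underside",zt-5)
S=np.array([551.1,-18.9]);u=np.array([-np.sin(np.radians(3.2)),np.cos(np.radians(3.2))])
for sg in (1,-1):
    e=p[:2]+sg*58*R[:2,0];t=S+sg*58*u
    print("hole exp",np.round(e,1),np.round(proj("scene",[*e,zt]),1),"thread px",np.round(proj("scene",[*t,39]),1),"diff",np.round(e-t,1))
    # flange far/near edge along a column by the hole
    c=int(round(proj("scene",[*e,zt])[0]))+(5*sg)
    g=cv2.GaussianBlur(b.min(2).astype(float),(3,3),0)[:,c];d=np.diff(g)
    v0=proj("scene",[*e,zt])[1];f=int(v0)-14;i=f+np.argmax(d[f:f+10]);k=int(v0)+4;j=k+np.argmin(d[k:k+10])
    print(c,"far",i+.5,ray("scene",(c,i+.5),zt).round(1),"near",j+.5,ray("scene",(c,j+.5),zt-2.5).round(1))
cv2.imwrite("pics/g8.png",cv2.resize(b[185:250,265:365],None,fx=8,fy=8,interpolation=cv2.INTER_CUBIC))
E
```

```text
[[551.6 -18.   66.6]
 [551.6 -18.   66.6]
 [551.5 -17.9  66.5]] 13.85 yaw 3.154509946342482 41.545515060424805 [-0.77412799 -0.14764554 -1.1019249 ]
flange underside 50.37049360294975
hole exp [548.4  39.9] [338.1 218.3] thread px [337.4 221.3] diff [0.5 0.9]
343 far 207.5 [520.2  50.9] near 227.5 [569.7  51.1]
hole exp [554.7 -75.9] [286.9 219.3] thread px [287.1 222.3] diff [0.4 0.9]
282 far 208.5 [527.5 -89.4] near 229.5 [579.2 -85.3]
```

View pics/g8.png

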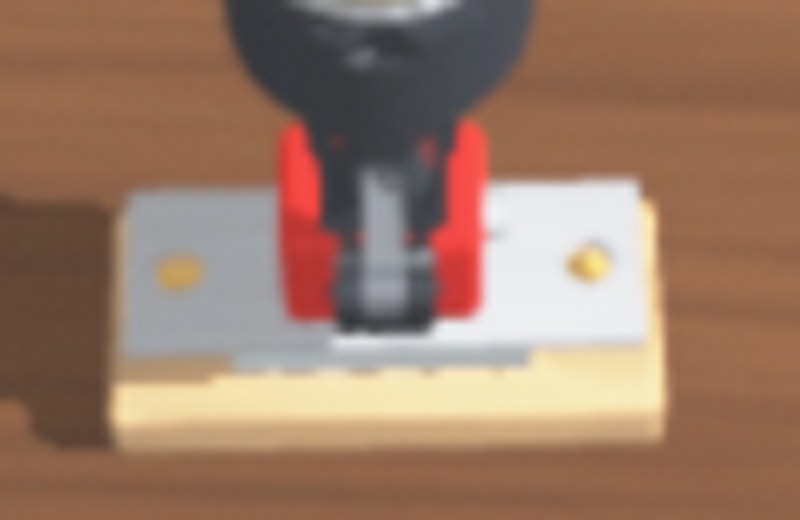

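The flange holes sit over the bosses at scene (287,218.6) and (338,217.6), with the right thread visible through its hole. The underside is about 11 mm above the bosses, and the counter is about 1 mm too far in +y. I'll make one small correction and let it settle.

>>> carry_out --plan '[{"grip": -0.6, "tx": -0.05, "ty": -0.02, "tz": 0, "wx": 0, "wy": 0, "wz": 0}, {"grip": -0.6, "tx": -0.1, "ty": -0.02, "tz": 0, "wx": 0, "wy": 0, "wz": 0}, {"grip": -0.6, "tx": -0.11, "ty": -0.02, "tz": 0, "wx": 0, "wy": 0, "wz": 0}, {"grip": -0.6, "tx": -0.11, "ty": -0.02, "tz": 0, "wx": 0, "wy": 0, "wz": 0}, {"grip": -0.6, "tx": -0.11, "ty": -0.02, "tz": 0, "wx": 0, "wy": 0, "wz": 0}, {"grip": -0.6, "tx": -0.11, "ty": -0.02, "tz": 0, "wx": 0, "wy": 0, "wz": 0}, {"grip": -0.6, "tx": -0.11, "ty": -0.02, "tz": 0, "wx": 0, "wy": 0, "wz": 0}, {"grip": -0.6, "tx": -0.11, "ty": -0.02, "tz": 0, "wx": 0, "wy": 0, "wz": 0}]'

```text
time: 14.65
tool_pos: [551.2, -19.1, 66.3]
tool_rot: [[-0.055, 0.998, -0.0], [0.998, 0.055, 0.0], [0.0, -0.0, -1.0]]
wrist_force: [-0.2, -0.6, -1.9]
finger_gap: 39.6
grasp_force: 41.5
```

The tool is at (551.2, -19.1), matching the stand, level and still. I'll hand the job in.

```bash
python3 -c "
from bench import ctrl
print(ctrl.job_done())"
```

```text
the job is handed in; nothing more can be done
None
```

I handed the job in with the spacer flush on the stand and let go, and the counter held level about 11 mm above the bosses with its flange holes within about a millimetre of the threaded holes by my measurements; the hand-in returned no verdict.

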